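# Sweep the moulding vise clear and clamp the next frame rail with its ratchet lever

### The arm

A 6-joint arm with a two-finger parallel gripper is mounted at the origin on the work surface. World frame = base frame: x ahead of the robot, y to its left, z up, the work surface at z = 0. Lengths are in m, angles in rad, forces in N, time in s.
With the tool pointing down it reaches from about 0.3 to 0.875 m from the base axis. Payload 6.4 kg.
Tool frame: the origin (TCP) lies between the finger pads; the fingertips stand 19 mm ahead of it and the grasp point (between the pads) is the TCP; z points along the fingers, y is the direction in which the jaws open and shut (so a half turn about z gives the same grasp; the last joint's range is limited). The gripper opens to 85 mm and grips with 20 to 120 N. Pads are 22 mm wide; open, the fingers measure 114 mm over their backs; the gripper's body (76 mm by 85 mm) begins 54 mm behind the grasp point. The pads swing forward as they close: fully open they stand 13 mm farther back than shut.
Start: joints at [0.972, 0.181, 1.607, -0, 1.354, -0.206], TCP at [0.22, 0.531, 0.25] pointing down, gripper open.
Joint ranges: [-2.99, 2.99], [-0.89, 2.07], [0.3, 2.58], [-1.14, 4.28], [0, 2.63], [-3.12, 3.12]. Speed limits (rad/s): [2.57, 2.57, 3.01, 3.14, 3.14, 3.14].

### API

Orientations are given as [roll, pitch, yaw] about the fixed x, y, z axes, in that order (R = Rz(yaw) Ry(pitch) Rx(roll)).
In Python, from station import arm gives the robot as it stands.
- The arm moves only by the shell command python3 -m crank 'ROWS'. ROWS is JSON, a list of rows, each a list of 5 numbers: the shift along the tool's x, y, z in mm, then the turn about the tool's z in rad, then the finger opening in mm, from 0 to 85.4. A call has 1 to 8 rows; each row is the pose to reach, as a shift and turn from the pose commanded when the call began, along the tool's axes at that moment; what a row does not reach only later rows make up. A row lasts 1/8 s, in which the tool goes at most 62.5 mm and 10.7 degrees, less where a joint would pass 70% of its speed; a pose out of reach is approached as far as the arm can. A call with a gripper value outside its range is refused whole. The fingers move at their own pace and stop on an object; the grip force is fixed at half the most. Time passes only in rows, so rows that repeat a pose let the fingers close. It gives the time, the measured TCP pose, the force and the opening at its end, in the units of the state.
- arm.sense(): the state, without advancing time (a new reading comes with each control period).
- arm.snapshot(name): name is "scene" or "side" or "wrist"; returns a dict with "image" (480x640x3 uint8, red, green, blue), "depth" (480x640 float32, m along the optical axis (not along the pixel's ray), 0 where there is no reading), "camera_matrix" (3x3 intrinsics, pixels), "k1" (the pictures are not rectified: a ray, as slopes to the right and down, at radius r is drawn at 1 + k1 r^2 times it, then the intrinsics apply), "R" (3x3) and "t" (3): a world point X has camera coordinates R X + t. Camera axes: x right, y down, z forward; pixel columns grow to the right and rows downward; lengths in m; the calibration is good to about 2 mm. A picture is of the moment at which its call begins.
- arm.hand_in(): hands the job in, once; it reports no verdict.
The state is a dict: "t": time; "joints": joint angles; "dq": joint speeds; "joint_torque": joint torques, N m; "tool_pos": TCP position; "orientation": TCP orientation; "force": force on the tool from outside, world axes, zero at the start; "torque": the same for the moment, N m; "grip_width": finger opening in m.
Only numpy, scipy, OpenCV 4.12 (cv2) and the standard library are available. Lean on these libraries where they do the work, as an engineer would, in place of code of your own. Each camera call takes 0.05 s, during which the arm holds its last target.

### The job

Get the framing vise ready and clamp the next rail: with the hand brush sweep all the wooden off-cuts along the bed and over its far end into the scrap tray, never touching them with the gripper, and stand the brush back on its cork mat, bristles down. Then lay the frame rail flat and lengthwise on the middle of the bed, between fence and jaw, and let go of it. Only then prove the ratchet by swinging its lever clockwise, the loose way, right to its stop while the jaw stays put, and afterwards work the lever to and fro until the jaw clamps the rail tight against the fence, park the lever at its clockwise stop again, and leave the glue bottle, paper cup and tin where they are.

Things in the scene. Friction and masses are not known exactly. Their poses are not given: they have to be found in the camera images.
- vise: Fixed grey vise. Origin on the bench under its bed; x along the bed away from the robot, y left, z up. Bed: flat, 70 mm high, x -90 to 110, y -85 to 105. Fixed steel fence along the right: inner face y=-60, 24 thick, 35 above the bed. The channel from fence to jaw is 120 wide at the start and open at both ends: near end drops to the bench, far end into the tray. Ratchet pedestal left of the jaw.
- bed (a point): Point on the bed's top surface at vise x=0, y=0, 70 mm over the bench; axes as the vise.
- tray (a point): Centre of the inner floor of the aluminium scrap tray, which is fixed to the vise just beyond the far end of the bed (floor 4 mm over the bench). Its inside reaches +-90 mm in x and +-111 mm in y from here (axes as the vise); side walls 45 mm high, far wall 65 mm.
- jaw: Moving steel jaw left of the channel, 200 mm long (vise x -90 to 110), 24 thick, 35 high. Origin on its inner face at bed height, at vise x=0; axes as the vise. Starts at vise y=+60 and slides to -y as the ratchet drives it: 18 mm per rad, up to 100 mm. Not sprung; the lever cannot open it again. It stops at y=-28 when the 32 mm rail is on the fence.
- lever (a joint): Ratchet lever, vertical hinge at pivot. Rad, positive counter-clockwise from above; 0 = along vise +y, +0.75 = towards the robot, -0.75 = away (stops at both). Starts -0.3 to 0.5. Counter-clockwise it grips (up to 0.35 rad lost motion) and drives the jaw, 4 to 6 N at the grip; with the rail clamped the force rises steeply, 12 to 15 N is tight. Clockwise it is loose, under 2 N. Stays put.
- pivot (a point): Point on the lever's hinge axis, at vise x=0, y=155 mm, 70 mm over the bench.
- grip (a point): Middle of the lever's upright rubber grip: a vertical post 24 mm in diameter, 110 mm from the hinge axis, reaching from 116 to 178 mm above the bench (this point is at 147 mm); the 26 mm wide bar of the lever lies below it. The post is fixed to the lever and turns with it.
- brush: Hand brush: dark bristles 104 mm long (its x), 36 thick (y), 30 high; wooden block 108 x 40 from 30 to 50 high; on top an upright wooden handle plate 56 (x) by 24 (y), from 50 to 102 high, gripped across its 24 mm. Rigid, 250 g. Origin: centre of its underside. Stands on the cork mat.
- brush_mat: Cork mat for the brush, fixed on the bench, 120 mm (x) by 190 mm (y), 4 mm thick. Origin: centre of its underside.
- rail: Piece of frame moulding, dark wood with a brass-coloured bead on top, 150 mm long (its x), 32 mm wide (y), 40 mm high, 250 g. Origin: centre of its underside, z up. At the start it lies on a grey felt pad (4 mm thick) on the bench.
- scrap0: Wooden mitre off-cut, one end cut slanting, dark, about 60 mm long, 36 mm wide, 28 to 32 mm high, about 50 g. Origin: centre of its underside. None when absent. At the start it lies on the vise bed between fence and jaw.
- scrap1: Wooden mitre off-cut, both ends cut slanting inwards, brown, about 60 mm long, 36 mm wide, 28 to 32 mm high, about 50 g. Origin: centre of its underside. None when absent. At the start it lies on the vise bed between fence and jaw.
- scrap2: Wooden mitre off-cut, both ends cut slanting the same way, dark, about 60 mm long, 36 mm wide, 28 to 32 mm high, about 50 g. Origin: centre of its underside. None when absent. At the start it lies on the vise bed between fence and jaw.
- scrap3: Wooden mitre off-cut, one end cut slanting, pale, about 60 mm long, 36 mm wide, 28 to 32 mm high, about 50 g. Origin: centre of its underside. None when absent. At the start it lies on the vise bed between fence and jaw.
- glue: White glue bottle with yellow caps, 55 x 85 x 168 mm, standing on the bench; leave alone. Origin: centre of its underside.
- coffee: Paper cup, 80 mm wide, 115 mm high, standing on the bench; leave alone. Origin: centre of its underside.
- tin: Flat round tin, 72 mm wide, 24 mm high, on the bench; leave alone. Origin: centre of its underside.

How it is judged:
On the way, in this order (a step that is already met when the one before it is completed fails the run):
1. all off-cuts lie in the scrap tray (x of scrap0 in the frame of tray between -0.1 and 0.1 m and y of scrap0 in the frame of tray between -0.118 and 0.118 m and z of each of scrap0, scrap1, scrap2, scrap3 in the frame of tray above -0.01 m and (z of scrap0 in the frame of tray below 0.06 m or (x of scrap0 in the frame of tray above -0.07 m and z of scrap0 in the frame of tray below 0.1 m)) and x of scrap1 in the frame of tray between -0.1 and 0.1 m and y of scrap1 in the frame of tray between -0.118 and 0.118 m and (z of scrap1 in the frame of tray below 0.06 m or (x of scrap1 in the frame of tray above -0.07 m and z of scrap1 in the frame of tray below 0.1 m)) and x of scrap2 in the frame of tray between -0.1 and 0.1 m and y of scrap2 in the frame of tray between -0.118 and 0.118 m and (z of scrap2 in the frame of tray below 0.06 m or (x of scrap2 in the frame of tray above -0.07 m and z of scrap2 in the frame of tray below 0.1 m)) and x of scrap3 in the frame of tray between -0.1 and 0.1 m and y of scrap3 in the frame of tray between -0.118 and 0.118 m and (z of scrap3 in the frame of tray below 0.06 m or (x of scrap3 in the frame of tray above -0.07 m and z of scrap3 in the frame of tray below 0.1 m))), for 0.2 s.
2. the rail lies flat and lengthwise on the middle of the bed between fence and jaw, let go, the jaw not yet moved (x of rail in the frame of bed between -0.045 and 0.055 m and y of rail in the frame of bed between -0.046 and 0.046 m and z of rail in the frame of bed between -0.004 and 0.006 m and angle between the x axis of rail and the x axis of vise, either way round below 0.25 rad and angle between rail's own z axis and vertical below 0.1 rad and contact force between the fingers and rail below 0.3 N and distance of jaw from where it was at the start of the episode below 0.008 m), for 0.2 s.
3. the lever has been swung clockwise to its stop, the jaw having stayed where it was (value of joint lever below -0.66 rad and distance of jaw from where it was at the start of the episode below 0.008 m), for 0.1 s.
4. the jaw clamps the rail against the fence (x of rail in the frame of bed between -0.045 and 0.055 m and y of rail in the frame of bed between -0.05 and -0.038 m and z of rail in the frame of bed between -0.004 and 0.006 m and angle between the x axis of rail and the x axis of vise, either way round below 0.06 rad and angle between rail's own z axis and vertical below 0.1 rad and contact force between jaw and rail above 4 N), for 0.2 s.
At the end, for the whole second after the job is handed in: All off-cuts inside the tray; brush on its bristles on the cork mat (within 55 x 75 mm of its centre); rail flat on the bed, middle 45 mm before to 55 mm beyond the bed point, parallel to the fence within 0.06 rad and within 6 mm of it, jaw pressing on it with over 4 N; lever below -0.62 rad (all of step 1 and all of step 4 and x of brush in the frame of brush_mat between -0.055 and 0.055 m and y of brush in the frame of brush_mat between -0.075 and 0.075 m and z of brush in the frame of brush_mat between -0.002 and 0.012 m and angle between brush's own z axis and vertical below 0.12 rad and value of joint lever below -0.62 rad and linear speed of each of rail, brush below 0.02 m/s); the robot touches nothing.
It fails at once if the gripper touches an off-cut (contact force between the fingers and scrap0 above 1 N).
It fails at once if the gripper touches an off-cut (contact force between the fingers and scrap1 above 1 N).
It fails at once if the gripper touches an off-cut (contact force between the fingers and scrap2 above 1 N).
It fails at once if the gripper touches an off-cut (contact force between the fingers and scrap3 above 1 N).
It fails at once if the glue bottle, the cup or the tin is moved more than 25 mm (distance of any of glue, coffee, tin from where it was at the start of the episode above 0.025 m).
Of scrap0, scrap1, scrap2, scrap3 only 2 to 4 are there at a start; the rules pass over those that are not, and their reading is None.
At some moment in a run one of scrap0, scrap1, scrap2, scrap3 may be knocked a few centimetres aside while the robot is not near it.
It also fails if it takes over 192 s, if anything falls off the work surface, if the arm or the gripper's body presses on something with over 40 N, if the wrist force passes 120 N, or if a joint passes its speed limit or range.

## Working session

There is one attempt and no reset: what is moved stays moved. The work goes in short steps, Python scripts to look and compute and a shell command to move; the robot and the scene stay as the last step left them, time stands still between calls to the robot, and variables do not carry over. Pictures are saved under pics/ and viewed, and the job is handed in when it is done.

```bash
ls; mkdir -p pics
cat > h.py <<'E'
import numpy as np, cv2
from station import arm
def snap(n,f):
    s=arm.snapshot(n); cv2.imwrite('pics/'+f,s['image'][:,:,::-1]); 
    np.savez('pics/'+f[:-4]+'.npz',**{k:np.array(v) for k,v in s.items()}); return s
def cloud(s):
    d=s['depth'];K=np.array(s['camera_matrix']);k1=float(s['k1'])
    v,u=np.mgrid[0:480,0:640]
    dist=np.array([k1,0,0,0,0.])
    p=cv2.undistortPoints(np.stack([u.ravel(),v.ravel()],1).astype(np.float64)[:,None],K,dist)[:,0]
    P=np.c_[p,np.ones(len(p))]*d.reshape(-1,1)
    W=(P-np.array(s['t']))@np.array(s['R'])
    W[d.ravel()==0]=np.nan
    return W.reshape(480,640,3)
E
python3 - <<'E'
from h import *
for n in ['scene','side','wrist']:
    s=snap(n,n+'0.png'); R=np.array(s['R']); print(n,-R.T@s['t'],R[2],s['k1'])
print(arm.sense())
E
```

```text
pics
scene [ 1.00772081 -0.53195017  1.01523504] [-0.37789312  0.51486601 -0.7694867 ] -0.09640653789930428
side [ 0.33690284 -0.69269351  0.99221322] [ 0.20159062  0.63920848 -0.74214132] -0.10175237490680566
wrist [0.14887707 0.56128592 0.37370022] [ 0.28193043 -0.1179858  -0.95215261] -0.03629957720533149
{'t': 0.15, 'joints': array([ 9.71715001e-01,  1.81396246e-01,  1.60778888e+00,  4.13373068e-06,
        1.35379153e+00, -2.06285012e-01]), 'dq': array([ 0.00050482, -0.00252174, -0.00383179, -0.00116254,  0.00059558,
        0.00146205]), 'joint_torque': array([ 6.25271859e-04, -4.45260608e+01, -3.51690423e+01, -3.19896862e-04,
        5.87348768e-03, -6.35678475e-05]), 'tool_pos': array([0.21983776, 0.53088063, 0.24957143]), 'orientation': array([-3.14023882e+00, -2.87429136e-04,  2.74879525e+00]), 'force': array([-0.52740984, -0.56610277, -0.43642192]), 'torque': array([-0.02554997,  0.00483035,  0.00157062]), 'grip_width': 0.08525269497819338}
```

View pics/scene0.png

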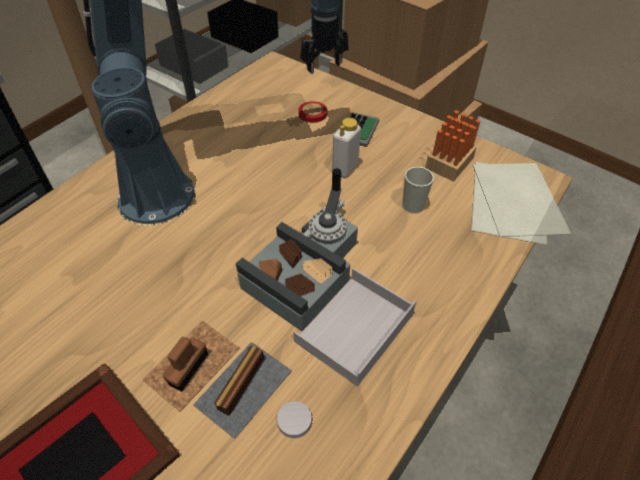

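View pics/side0.png

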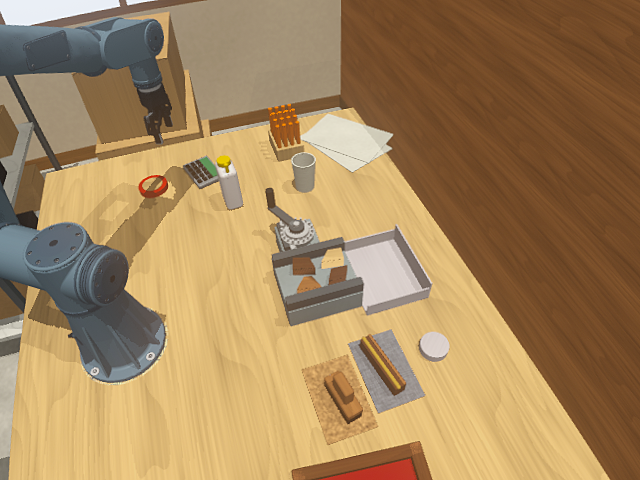

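View pics/wrist0.png

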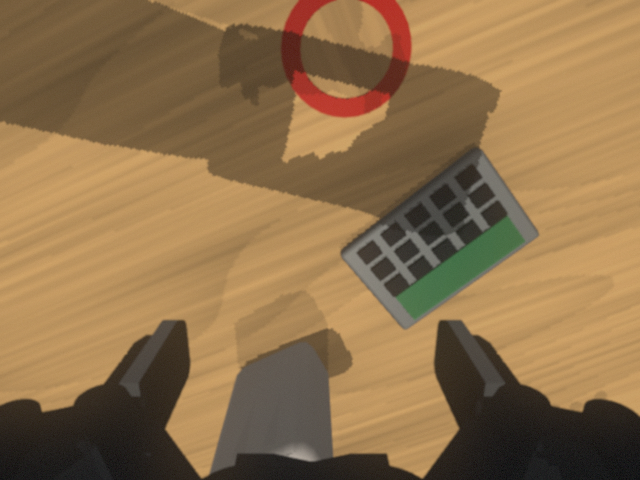

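The scene view shows four off-cuts in the channel at about (270–320, 250–285). The brush is at (187,362), the rail at (240,378), the tin at (294,419), and the lever post at (337,180). Next I'll build a metric top view.

```bash
cat > ortho.py <<'E'
from h import *
def ortho(ss,x0,x1,y0,y1,px,zmax=0.3):
    # image: rows = x decreasing (x up), cols = y decreasing (y left)
    H=int((x1-x0)/px);W=int((y1-y0)/px)
    img=np.zeros((H,W,3),np.uint8);zz=np.full((H,W),-1.)
    for s in ss:
        C=cloud(s).reshape(-1,3);c=s['image'].reshape(-1,3)
        ok=np.isfinite(C[:,0])&(C[:,2]<zmax)
        C=C[ok];c=c[ok]
        r=((x1-C[:,0])/px).astype(int);q=((y1-C[:,1])/px).astype(int)
        m=(r>=0)&(r<H)&(q>=0)&(q<W)
        o=np.argsort(C[m,2]);r=r[m][o];q=q[m][o];z=C[m,2][o];cc=c[m][o]
        for a,b,zv,cv in zip(r,q,z,cc):
            if zv>zz[a,b]-0.003: zz[a,b]=zv;img[a,b]=cv
    return img,zz
E
python3 - <<'E'
from ortho import *
ss=[{k:v for k,v in np.load(f'pics/{n}0.npz').items()} for n in('scene','side')]
x0,x1,y0,y1=0.3,0.95,-0.4,0.4
img,zz=ortho(ss,x0,x1,y0,y1,0.002)
np.savez('o.npz',img=img,zz=zz)
b=cv2.resize(img,None,fx=2,fy=2,interpolation=cv2.INTER_NEAREST)[:,:,::-1].copy()
for i in range(1,8):
    cv2.line(b,(i*100,0),(i*100,650),(255,0,0),1); cv2.putText(b,f'{y1-i*.1:.1f}',(i*100,12),0,.4,(0,0,255))
for i in range(0,7):
    y=int((x1-(0.9-0.1*i))*1000); cv2.line(b,(0,y),(800,y),(255,0,0),1); cv2.putText(b,f'{.9-i*.1:.1f}',(2,y),0,.4,(0,0,255))
b=b[:600];cv2.imwrite('pics/ortho0.png',b)
E
```

```text
(no output)
```

View pics/ortho0.png

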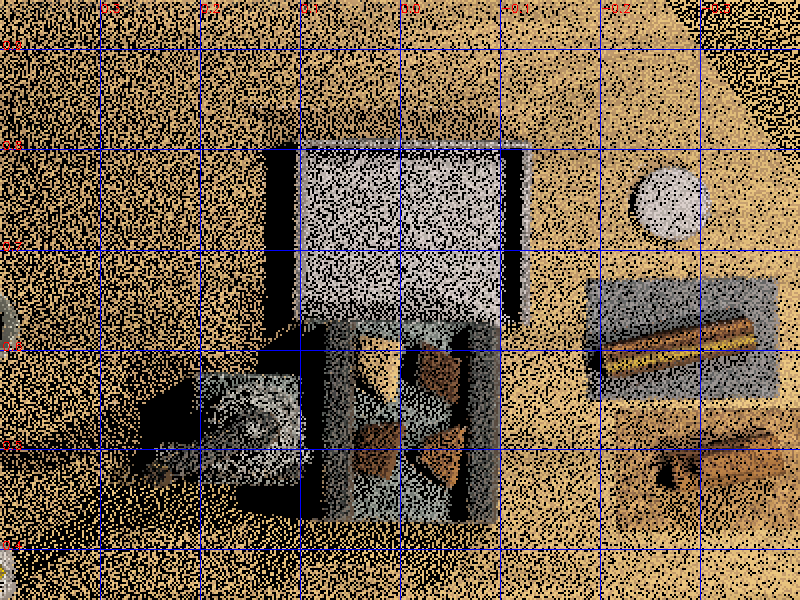

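The top view shows the vise nearly axis-aligned, with the bed near x 0.43–0.63, y −0.07–0.05. Next I'll measure each part more precisely.

Run:
```python
from h import *
P=[];Cc=[]
for n in('scene','side'):
    s=dict(np.load(f'pics/{n}0.npz'));p=cloud(s).reshape(-1,3);ok=np.isfinite(p[:,0]);P.append(p[ok]);Cc.append(s['image'].reshape(-1,3)[ok])
def sel(x0,x1,y0,y1,z0,z1,nm):
    for p,c,t in zip(P,Cc,('scene','side')):
        m=(p[:,0]>x0)&(p[:,0]<x1)&(p[:,1]>y0)&(p[:,1]<y1)&(p[:,2]>z0)&(p[:,2]<z1);q=p[m]
        if len(q)<5: print(nm,t,len(q));continue
        lo=np.percentile(q,2,axis=0);hi=np.percentile(q,98,axis=0)
        r=cv2.minAreaRect((q[:,:2]*1000).astype(np.float32))
        print(nm,t,len(q),'lo',lo.round(3),'hi',hi.round(3),'zmed',np.median(q[:,2]).round(4),'rect',np.round(r[0],1),np.round(r[1],1),round(r[2],1))
sel(.41,.66,-.11,-.06,.099,.110,'fencetop')
sel(.41,.66,.03,.09,.099,.110,'jawtop')
sel(.41,.65,-.06,.04,.060,.075,'bed')
sel(.66,.8,-.12,.10,-.01,.02,'trayfloor')
sel(.6,.82,-.2,.15,.04,.07,'traywalls')
sel(.4,.65,.16,.40,.165,.185,'post top')
sel(.4,.65,.16,.40,.12,.16,'post')
sel(.4,.56,-.40,-.2,.085,.12,'brush handle top')
sel(.4,.56,-.40,-.2,.045,.06,'brush block top')
sel(.55,.7,-.40,-.15,.035,.05,'rail top')
sel(.7,.85,-.4,-.2,.015,.03,'tin')
sel(.3,.75,.25,.6,.1,.13,'cup/glue')
sel(.3,.75,.25,.6,.13,.2,'glue')
```

```text
fencetop scene 831 lo [ 0.431 -0.093  0.1  ] hi [ 0.625 -0.068  0.109] zmed 0.1059 rect [527.1 -80.3] [ 27.  202.1] 89.1
fencetop side 685 lo [ 0.431 -0.098  0.099] hi [ 0.622 -0.073  0.107] zmed 0.103 rect [526.7 -81.2] [ 34.6 199.7] 88.9
jawtop scene 861 lo [0.435 0.031 0.1  ] hi [0.626 0.076 0.11 ] zmed 0.1061 rect [529.4  53.9] [ 47.8 199.4] 89.8
jawtop side 595 lo [0.433 0.032 0.099] hi [0.624 0.071 0.108] zmed 0.1039 rect [529.2  51.7] [ 43.2 199.6] 89.5
bed scene 1289 lo [ 0.432 -0.052  0.065] hi [0.628 0.037 0.075] zmed 0.0713 rect [528.4  -9.7] [ 99.2 201.4] 90.0
bed side 1061 lo [ 0.43  -0.046  0.065] hi [0.625 0.038 0.073] zmed 0.0683 rect [528.4  -9.7] [201.5  99.2] 0.0
trayfloor scene 4234 lo [ 0.663 -0.101  0.001] hi [0.789 0.097 0.009] zmed 0.0051 rect [726.7  -2.6] [205.1 133.6] 90.0
trayfloor side 2799 lo [ 0.662 -0.097 -0.002] hi [0.797 0.097 0.013] zmed 0.0023 rect [ 7.3e+02 -7.0e-01] [139.9 201. ] 0.0
traywalls scene 1285 lo [ 0.606 -0.126  0.041] hi [0.81  0.105 0.07 ] zmed 0.0513 rect [705.8 -10.3] [233.6 209.7] 89.2
traywalls side 771 lo [ 0.604 -0.13   0.04 ] 
[... 1254 characters left out ...]
] [ 34.  152.5] 11.7
tin scene 970 lo [ 0.715 -0.304  0.019] hi [ 0.78  -0.239  0.028] zmed 0.0243 rect [ 747.4 -270.4] [70.6 72. ] 64.6
tin side 610 lo [ 0.712 -0.308  0.018] hi [ 0.779 -0.243  0.027] zmed 0.0229 rect [ 745.9 -275.3] [70.4 69.8] 46.6
cup/glue scene 568 lo [0.362 0.384 0.1  ] hi [0.661 0.599 0.128] zmed 0.1124 rect [547.4 454.1] [367.6 227.3] 40.6
cup/glue side 421 lo [0.349 0.382 0.1  ] hi [0.661 0.599 0.128] zmed 0.1111 rect [504.7 489.1] [317.7 219.9] 0.4
glue scene 539 lo [0.356 0.254 0.132] hi [0.59  0.598 0.18 ] zmed 0.1513 rect [477.  467.7] [398.5 207.7] 63.5
glue side 397 lo [0.35  0.389 0.131] hi [0.639 0.597 0.176] zmed 0.1479 rect [476.6 472.4] [399.8 208.8] 61.6
```

Run:
```python
import cv2
for n,(x0,y0,x1,y1) in dict(scene=(140,150,340,420),side=(240,170,460,450)).items():
    i=cv2.imread(f'pics/{n}0.png')[y0:y1,x0:x1]; f=min(800/i.shape[1],600/i.shape[0]); cv2.imwrite(f'pics/{n}0z.png',cv2.resize(i,None,fx=f,fy=f,interpolation=cv2.INTER_CUBIC))
```

```text
(no output)
```

View pics/side0z.png

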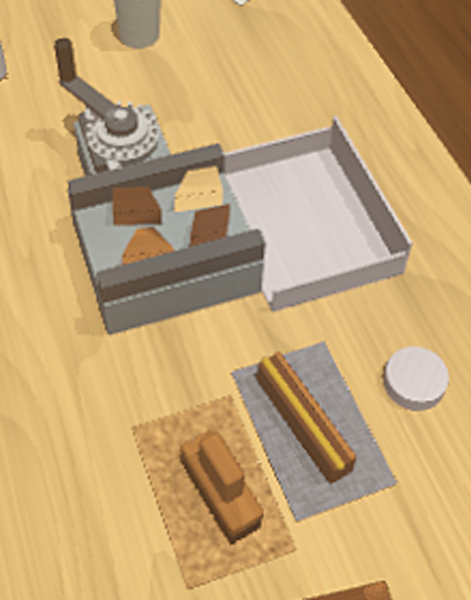

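```bash
cat > to.py <<'E'
import sys,numpy as np
from station import arm
from scipy.spatial.transform import Rotation as Ro
def to(x,y,z,yawdeg):
    s=arm.sense();R=Ro.from_euler('xyz',s['orientation']).as_matrix()
    d=R.T@(np.array([x,y,z])-s['tool_pos'])*1000
    cy=np.degrees(np.arctan2(R[1,0],R[0,0]))
    dw=(yawdeg-cy+90)%180-90   # half turn equivalent
    print('rows',d.round(1),'turn',round(-np.radians(dw),3),'now',s['tool_pos'].round(4),'yaw',round(cy,2),'q6',s['joints'][5].round(2),'F',s['force'].round(1),'g',round(s['grip_width']*1000,1),'t',s['t'])
if __name__=='__main__':
    to(*map(float,sys.argv[1:5]))
E
python3 to.py 0.4865 -0.326 0.25 100.7
```

```text
rows [-5.743e+02 -6.896e+02  3.000e-01] turn 0.991 now [0.2198 0.5309 0.2496] yaw 157.49 q6 -0.21 F [-0.5 -0.6 -0.4] g 85.3 t 0.15
```

```bash
python3 -m crank '[[-40,-46,0,0.1,85],[-80,-92,0,0.2,85],[-120,-140,0,0.35,85],[-160,-190,0,0.5,85],[-200,-240,0,0.65,85],[-240,-288,0,0.8,85],[-280,-336,0,0.9,85],[-320,-384,0,0.99,85]]'; python3 to.py 0.4865 -0.326 0.25 100.7
```

```text
t: 1.15
tool_pos: [0.368, 0.0549, 0.2505]
orientation: [3.14, 0.0, 1.756]
force: [1.2, 0.5, 0.7]
grip_width: 0.0849
rows [-396.2   46.4    0.7] turn -0.002 now [0.368  0.0549 0.2505] yaw 100.6 q6 -0.36 F [1.2 0.5 0.7] g 84.9 t 1.15
```

```bash
python3 -m crank '[[-50,6,0,0,85],[-110,13,0,0,85],[-170,20,0,0,85],[-230,27,0,0,85],[-280,33,0,0,85],[-320,37,0,0,85],[-350,41,0,0,85],[-350,41,0,0,85]]'; python3 to.py 0.4865 -0.326 0.20 100.7
python3 - <<'E'
from h import *
s=snap('wrist','w1.png'); C=cloud(s); 
P=C.reshape(-1,3);ok=np.isfinite(P[:,0])
def sel(x0,x1,y0,y1,z0,z1,nm):
    q=P[ok&(P[:,0]>x0)&(P[:,0]<x1)&(P[:,1]>y0)&(P[:,1]<y1)&(P[:,2]>z0)&(P[:,2]<z1)]
    if len(q)>9:
        r=cv2.minAreaRect((q[:,:2]*1000).astype(np.float32)); print(nm,len(q),np.median(q[:,2]).round(4),q.min(0).round(3),q.max(0).round(3),np.round(r[0],1),np.round(r[1],1),round(r[2],1))
sel(.4,.56,-.45,-.2,.095,.12,'htop')
sel(.4,.56,-.45,-.2,.045,.06,'block')
sel(.55,.7,-.45,-.15,.035,.05,'rail')
E
```

```text
t: 2.15
tool_pos: [0.4735, -0.281, 0.2497]
orientation: [-3.141, -0.001, 1.757]
force: [1.4, 0.3, -0.5]
grip_width: 0.0845
rows [-46.7   4.5  49.6] turn -0.001 now [ 0.4735 -0.281   0.2497] yaw 100.65 q6 -0.94 F [ 1.4  0.3 -0.5] g 84.5 t 2.15
htop 2627 0.1061 [ 0.471 -0.352  0.095] [ 0.503 -0.295  0.109] [ 486.8 -323.1] [24.  55.4] 10.6
block 3247 0.0542 [ 0.458 -0.379  0.046] [ 0.516 -0.268  0.06 ] [ 486.9 -323.5] [ 40.1 107.5] 10.8
rail 7412 0.0453 [ 0.573 -0.352  0.035] [ 0.632 -0.2    0.05 ] [ 603.1 -276.2] [ 32.6 152.8] 11.4
```

View pics/w1.png

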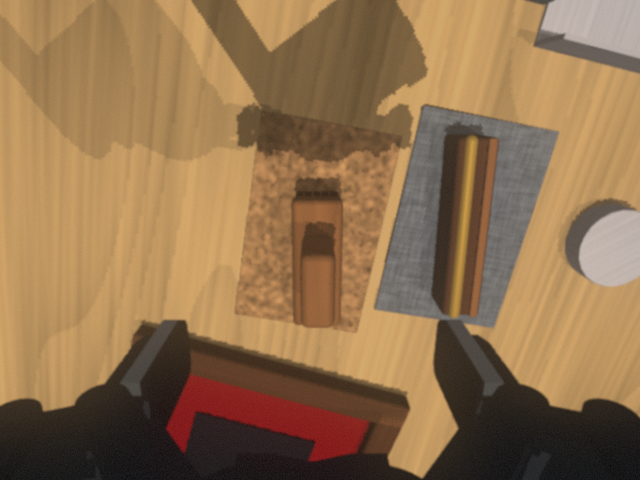

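The wrist view puts the brush handle at (318,265), centred between the fingers, and the rail to its right at (465,225). Next I'll descend and grip the handle.

```bash
python3 to.py 0.4868 -0.325 0.082 100.7; python3 -m crank '[[-20,2,40,0,85],[-45,5,80,0,85],[-45.5,5,120,0,85],[-45.5,5,150,0,85],[-45.5,5,168,0,85],[-45.5,5,168,0,85],[-45.5,5,168,0,85],[-45.5,5,168,0,85]]';python3 to.py 0.4868 -0.325 0.082 100.7
```

```text
rows [-47.4   5.1 167.5] turn -0.0 now [ 0.4732 -0.2796  0.2496] yaw 100.7 q6 -0.94 F [-0.5 -0.2 -0.1] g 85.3 t 2.2
t: 3.2
tool_pos: [0.4878, -0.3238, 0.084]
orientation: [3.14, 0.002, 1.759]
force: [-0.5, -0.2, -0.2]
grip_width: 0.0849
rows [-1.  -1.2  2. ] turn 0.001 now [ 0.4878 -0.3238  0.084 ] yaw 100.78 q6 -0.98 F [-0.5 -0.2 -0.2] g 84.9 t 3.2
```

```bash
python3 -m crank '[[-1,-1,0,0,0],[-1,-1,0,0,0],[-1,-1,0,0,0],[-1,-1,0,0,0],[-1,-1,0,0,0],[-1,-1,0,0,0],[-1,-1,0,0,0],[-1,-1,0,0,0]]';python3 to.py 0.4868 -0.325 0.20 90
```

```text
t: 4.2
tool_pos: [0.4862, -0.3244, 0.0824]
orientation: [3.142, 0.0, 1.759]
force: [-1.9, -0.4, 2.9]
grip_width: 0.0232
rows [  -0.8    0.5 -117.6] turn 0.188 now [ 0.4862 -0.3244  0.0824] yaw 100.77 q6 -0.98 F [-1.9 -0.4  2.9] g 23.2 t 4.2
```

```bash
python3 -m crank '[[-0.8,0.5,-30,0,0],[-0.8,0.5,-70,0,0],[-0.8,0.5,-110,0,0],[-0.8,0.5,-150,0.05,0],[-0.8,0.5,-178,0.1,0],[-0.8,0.5,-178,0.188,0],[-0.8,0.5,-178,0.188,0],[-0.8,0.5,-178,0.188,0]]';python3 to.py 0.40 -0.009 0.26 90
```

```text
t: 5.2
tool_pos: [0.4864, -0.3244, 0.2591]
orientation: [-3.14, -0.002, 1.572]
force: [-0.7, 0.4, -2.8]
grip_width: 0.0234
rows [ 3.156e+02 -8.580e+01 -3.000e-01] turn 0.002 now [ 0.4864 -0.3244  0.2591] yaw 90.1 q6 -0.79 F [-0.7  0.4 -2.8] g 23.4 t 5.2
```

```bash
python3 -m crank '[[40,-11,0,0,0],[90,-25,0,0,0],[145,-40,0,0,0],[200,-55,0,0,0],[250,-68,0,0,0],[290,-79,0,0,0],[315,-86,0,0,0],[315,-86,0,0,0]]';python3 to.py 0.40 -0.0095 0.151 90
python3 - <<'E'
from h import *
snap('scene','s2.png');s=snap('side','d2.png')
i=cv2.imread('pics/s2.png')[200:400,200:440];j=cv2.imread('pics/d2.png')[200:400,200:440]
cv2.imwrite('pics/z2.png',cv2.resize(np.hstack([i,j]),(800,333),interpolation=cv2.INTER_CUBIC))
w=snap('wrist','w2.png')
for n,S in(('side',s),('wr',w)):
    P=cloud(S).reshape(-1,3);ok=np.isfinite(P[:,0])
    # brush bottom corners / jaw faces
    for nm,b in dict(brush=(.36,.45,-.1,.1,.12,.22),fence=(.43,.63,-.11,-.05,.1,.11),jaw=(.43,.63,.045,.085,.1,.11)).items():
        q=P[ok&(P[:,0]>b[0])&(P[:,0]<b[1])&(P[:,1]>b[2])&(P[:,1]<b[3])&(P[:,2]>b[4])&(P[:,2]<b[5])]
        if len(q)>9: print(n,nm,len(q),np.percentile(q,1,0).round(3),np.percentile(q,99,0).round(3))
E
```

```text
t: 6.2
tool_pos: [0.4, -0.0085, 0.2598]
orientation: [-3.141, -0.0, 1.575]
force: [-0.5, 0.5, -2.1]
grip_width: 0.0235
rows [ -1.1   0.  108.8] turn 0.004 now [ 0.4    -0.0085  0.2598] yaw 90.23 q6 -0.32 F [-0.5  0.5 -2.1] g 23.5 t 6.2
side brush 168 [ 0.381 -0.068  0.18 ] [ 0.419 -0.035  0.219]
side fence 639 [ 0.432 -0.098  0.1  ] [ 0.624 -0.072  0.107]
side jaw 524 [0.437 0.046 0.1  ] [0.626 0.071 0.108]
wr brush 514 [0.384 0.041 0.182] [0.419 0.044 0.22 ]
wr fence 7757 [ 0.444 -0.092  0.1  ] [ 0.624 -0.051  0.107]
wr jaw 11224 [0.432 0.051 0.104] [0.61  0.076 0.108]
```

View pics/z2.png

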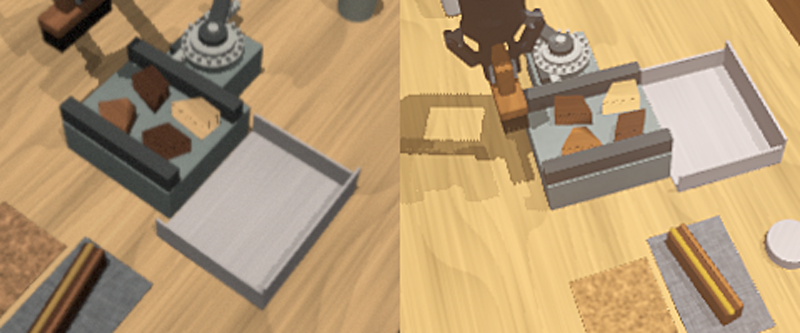

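View pics/w2.png

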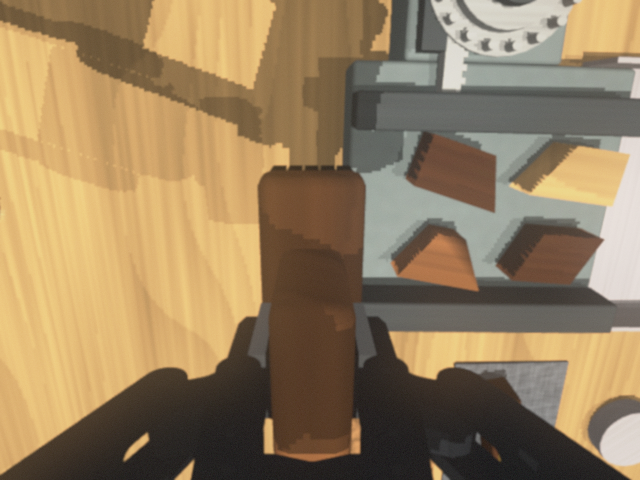

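Wrist and zoomed views show all four off-cuts still at their start places, clear of the brush at (310,310). The brush sits about 1 mm right of the channel centre. I'll lower it and sweep.

```bash
python3 -m crank '[[1,0,20,0,0],[1,0,55,0,0],[1,0,85,0,0],[1,0,102,0,0],[1,0,109.5,0,0],[1,0,109.5,0,0],[1,0,109.5,0,0]]';python3 to.py 0.66 -0.008 0.1505 89.6
```

```text
t: 7.22
tool_pos: [0.4015, -0.0094, 0.1516]
orientation: [3.14, 0.0, 1.57]
force: [0.1, -0.3, -2.9]
grip_width: 0.0233
rows [  1.5 258.5   1.4] turn 0.007 now [ 0.4015 -0.0094  0.1516] yaw 89.98 q6 -0.32 F [ 0.1 -0.3 -2.9] g 23.3 t 7.225
```

```bash
python3 -m crank '[[0.5,10,0.5,0.005,0],[0.5,25,0.5,0.005,0],[0.5,40,0.5,0.005,0],[0.5,55,0.5,0.005,0],[0.5,70,0.5,0.005,0],[0.5,85,0.5,0.005,0],[0.5,100,0.5,0.005,0],[0.5,115,0.5,0.005,0]]';python3 to.py 0.66 -0.008 0.1505 89.6
python3 - <<'E'
from h import *
snap('scene','s3.png');s=snap('side','d3.png')
i=cv2.imread('pics/s3.png')[200:400,200:440];j=cv2.imread('pics/d3.png')[200:400,200:440]
cv2.imwrite('pics/z3.png',cv2.resize(np.hstack([i,j]),(800,333),interpolation=cv2.INTER_CUBIC))
E
```

```text
t: 8.22
tool_pos: [0.5167, -0.0084, 0.1502]
orientation: [-3.141, -0.0, 1.566]
force: [-0.8, -0.1, -2.1]
grip_width: 0.0233
rows [  1.1 143.3  -0.4] turn 0.002 now [ 0.5167 -0.0084  0.1502] yaw 89.71 q6 -0.24 F [-0.8 -0.1 -2.1] g 23.3 t 8.225
```

View pics/z3.png

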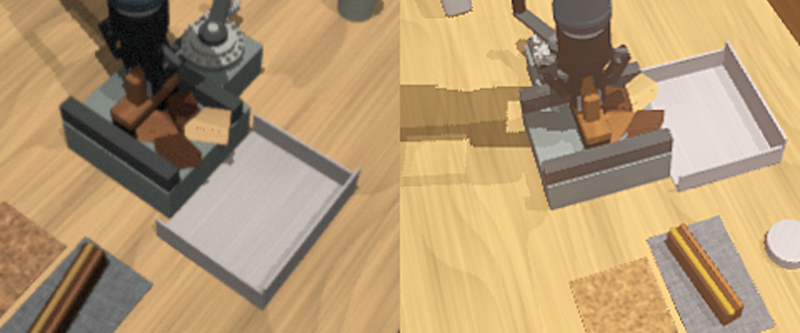

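The brush is mid-bed, and the four off-cuts are bunched ahead of it, two already at the edge. I'll keep sweeping.

```bash
python3 -m crank '[[0.5,15,0,0,0],[0.5,31,0,0,0],[0.5,47,0,0,0],[0.5,63,0,0,0],[0.5,80,0,0,0],[0.5,96,0,0,0],[0.5,112,0,0,0],[0.5,126,0,0,0]]';python3 -m crank '[[0,15,0,0,0],[0,22,0,0,0],[0,22,0,0,0]]'; python3 to.py 0.66 -0.008 0.1505 89.6
python3 - <<'E'
from h import *
snap('scene','s4.png');s=snap('side','d4.png')
i=cv2.imread('pics/s4.png')[200:400,200:440];j=cv2.imread('pics/d4.png')[200:400,200:440]
cv2.imwrite('pics/z4.png',cv2.resize(np.hstack([i,j]),(800,333),interpolation=cv2.INTER_CUBIC))
E
```

```text
t: 9.32
tool_pos: [0.6422, -0.0086, 0.1502]
orientation: [-3.142, -0.0, 1.566]
force: [0.0, -0.0, -2.4]
grip_width: 0.0231
t: 9.7
tool_pos: [0.6638, -0.0087, 0.1501]
orientation: [-3.141, -0.0, 1.566]
force: [0.3, 0.4, -1.9]
grip_width: 0.0234
rows [ 0.7 -3.8 -0.4] turn 0.002 now [ 0.6638 -0.0087  0.1501] yaw 89.72 q6 -0.19 F [ 0.3  0.4 -1.9] g 23.4 t 9.7
```

View pics/z4.png

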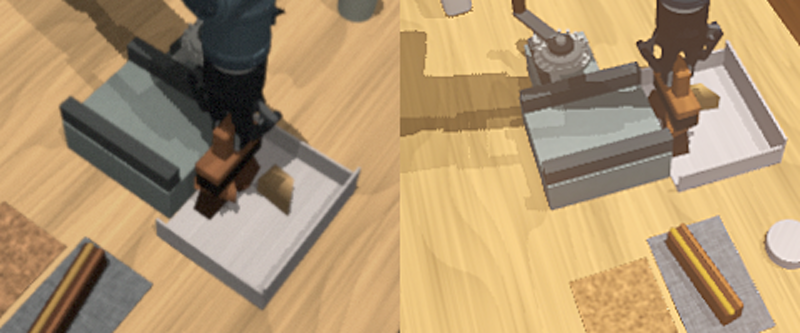

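All off-cuts are off the bed. The pale one is in the tray and dark ones lie below the brush. I'll lift it to check.

```bash
python3 -m crank '[[0,0,-25,0,0],[0,0,-65,0,0],[0,0,-105,0,0],[0,-20,-110,0,0],[20,-70,-110,0,0],[-30,-110,-110,0,0],[-80,-130,-110,0,0],[-130,-150,-110,0,0]]'; python3 to.py 0.4866 -0.3245 0.26 100.7
python3 - <<'E'
from h import *
snap('scene','s5.png');s=snap('side','d5.png')
i=cv2.imread('pics/s5.png')[200:400,200:440];j=cv2.imread('pics/d5.png')[200:400,200:440]
cv2.imwrite('pics/z5.png',cv2.resize(np.hstack([i,j]),(800,333),interpolation=cv2.INTER_CUBIC))
E
```

```text
t: 10.8
tool_pos: [0.5117, -0.1387, 0.2607]
orientation: [3.141, 0.001, 1.567]
force: [0.3, -0.6, -3.3]
grip_width: 0.0233
rows [-185.9  -24.4    0.7] turn -0.191 now [ 0.5117 -0.1387  0.2607] yaw 89.76 q6 -0.48 F [ 0.3 -0.6 -3.3] g 23.3 t 10.8
```

View pics/z5.png

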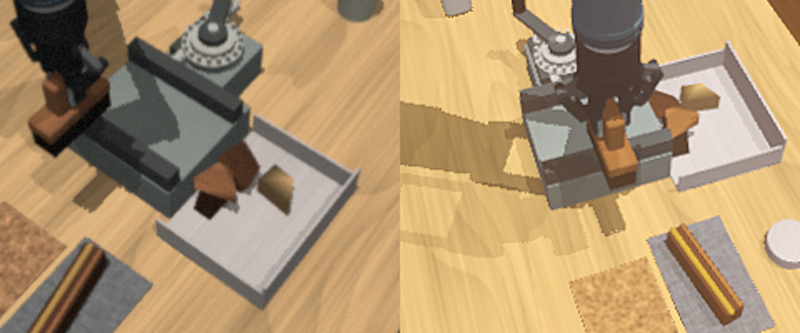

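All four off-cuts are in the tray: pale at (277,188), brown at (215,182), and two dark. Before putting the brush down, I'll check the pile's heights.

```bash
python3 -m crank '[[-50,-7,0,-0.05,0],[-100,-14,0,-0.1,0],[-140,-19,0,-0.15,0],[-170,-23,0,-0.19,0],[-186,-25,0,-0.19,0],[-186,-25,0,-0.19,0]]'; python3 to.py 0.4866 -0.3245 0.083 100.7
python3 - <<'E'
from h import *
for n in('scene','side'):
    s=snap(n,n+'6.png');P=cloud(s).reshape(-1,3);c=s['image'].reshape(-1,3)
    b=(.634,.80,-.11,.09,.015,.2)
    q=P[np.isfinite(P[:,0])&(P[:,0]>b[0])&(P[:,0]<b[1])&(P[:,1]>b[2])&(P[:,1]<b[3])&(P[:,2]>b[4])&(P[:,2]<b[5])]
    H,xe,ye=np.histogram2d(q[:,0],q[:,1],bins=[np.arange(.62,.80,.01),np.arange(-.12,.1,.01)])
    Z=np.zeros(H.shape)
    for x,y,z in q:
        i=int((x-.62)/.01);k=int((y+.12)/.01)
        if 0<=i<Z.shape[0] and 0<=k<Z.shape[1]: Z[i,k]=max(Z[i,k],z)
    print(n);print((Z*1000).astype(int))
    bb=P[np.isfinite(P[:,0])&(P[:,0]>.43)&(P[:,0]<.63)&(P[:,1]>-.06)&(P[:,1]<.045)&(P[:,2]>.078)&(P[:,2]<.2)];print('on bed',len(bb))
E
```

```text
t: 11.65
tool_pos: [0.4871, -0.3238, 0.2601]
orientation: [-3.142, -0.001, 1.754]
force: [0.5, 0.6, -2.4]
grip_width: 0.0233
rows [ -0.7  -0.6 177.1] turn -0.004 now [ 0.4871 -0.3238  0.2601] yaw 100.5 q6 -0.97 F [ 0.5  0.6 -2.4] g 23.3 t 11.65
scene
[[ 0  0  0  0  0  0  0  0  0  0  0  0  0  0  0  0  0  0  0  0  0]
 [ 0  0  0  0  0  0 58 71 63  0  0  0  0 50 44  0 36  0  0  0  0]
 [ 0  0  0  0  0  0 32 73 71 72 69  0  0 59 59 57 54 48  0  0  0]
 [ 0  0  0  0  0  0 33 72 72 73 72 69  0 57 59 56 56 47  0  0  0]
 [ 0  0  0  0  0  0 33 70 72 75 72 69 40 50 51 51 47  0  0  0  0]
 [ 0  0  0  0  0  0 29 70 73 72 72 70 44 45 42 41 39  0  0  0  0]
 [ 0  0  0  0  0  0  0 66 71 73 71  0 38 38 39 38 35  0  0  0  0]
 [ 0  0  0  0  0  0  0  0 68 65  0  0 33 36 39 36  0  0  0  0  0]
 [ 0  0  0  0  0  0  0  0  0  0  0  0  0 37 43 41 39 39  0  0  0]
 [ 0  0  0  0  0  0  0  0  0  0  0  0  0 40 40 39 40 38  0  0  0]
 [ 0  0  0  0  0  0  0  0  0  0  0  0  0 41 40 41 42 36  0  0  0]
 [ 0  0  0  0  0  0  0  0  0  0  0  0  0 38 40 41 40 35  0  0  0]
 [ 0  0  0  0  0  0  0  0  0  0  0  0 19 41 41 39  0  0  
[... 851 characters left out ...]
 0  0  0  0  0  0  0  0  0  0]
 [ 0  0  0  0  0  0  0  0  0  0  0  0  0  0  0  0  0  0  0  0  0]
 [ 0  0  0  0  0  0  0  0  0  0  0  0  0 33  0  0  0  0  0  0  0]
 [ 0  0  0  0  0  0  0  0  0  0  0  0 28 38 37 35  0  0  0  0  0]
 [ 0  0  0  0  0  0  0  0  0  0  0  0 32 39 38 36 35  0  0  0  0]
 [ 0  0  0  0  0  0  0  0  0  0  0  0 36 36 36 33  0  0  0  0  0]
 [ 0  0  0  0  0  0  0  0  0  0  0  0 35  0  0  0  0  0  0  0  0]
 [ 0  0  0  0  0  0  0  0  0  0  0  0  0  0  0  0  0  0  0  0  0]
 [ 0  0  0  0  0  0  0  0  0  0  0  0  0  0  0  0  0  0  0  0  0]
 [ 0  0  0  0  0  0  0  0  0  0  0  0  0  0  0  0  0  0  0  0  0]
 [ 0  0  0  0  0  0  0  0  0  0  0  0  0  0  0  0  0  0  0  0  0]]
on bed 0
```

The bed is empty and the pile is under 75 mm, so every off-cut is inside the tray limits. Next I'll set the brush on its mat.

```bash
python3 -m crank '[[0,0,40,0,0],[0,0,90,0,0],[0,0,130,0,0],[0,0,155,0,0],[0,0,168,0,0],[0,0,174,0,0],[0,0,177,0,0],[0,0,177,0,0]]'; python3 to.py 0.4866 -0.3245 0.0825 100.7
```

```text
t: 12.75
tool_pos: [0.4877, -0.3241, 0.0841]
orientation: [3.141, 0.001, 1.756]
force: [0.0, -0.8, -2.0]
grip_width: 0.0233
rows [-0.1 -1.1  1.6] turn -0.002 now [ 0.4877 -0.3241  0.0841] yaw 100.6 q6 -0.97 F [ 0.  -0.8 -2. ] g 23.3 t 12.75
```

```bash
python3 -m crank '[[0,0,1,0,0],[0,0,1,0,0],[0,0,1,0,85],[0,0,1,0,85],[0,0,1,0,85],[0,0,1,0,85],[0,0,-10,0,85],[0,0,-40,0,85]]'; python3 to.py 0.603 -0.277 0.18 101.4
```

```text
t: 13.75
tool_pos: [0.4863, -0.3229, 0.1227]
orientation: [-3.14, -0.003, 1.756]
force: [0.5, -0.6, -0.0]
grip_width: 0.0848
rows [ 23.9 123.  -57.4] turn -0.014 now [ 0.4863 -0.3229  0.1227] yaw 100.6 q6 -0.97 F [ 0.5 -0.6 -0. ] g 84.8 t 13.75
```

```bash
python3 -m crank '[[0,0,-40,0,85],[10,50,-57,0,85],[20,100,-57,-0.014,85],[24,123,-57,-0.014,85],[24,123,-57,-0.014,85]]'; python3 to.py 0.603 -0.2765 0.032 101.4
python3 - <<'E'
from h import *
s=snap('wrist','w7.png');P=cloud(s).reshape(-1,3);ok=np.isfinite(P[:,0])
for nm,b in dict(rail=(.55,.7,-.45,-.15,.035,.06),brush=(.43,.55,-.42,-.2,.045,.06)).items():
    q=P[ok&(P[:,0]>b[0])&(P[:,0]<b[1])&(P[:,1]>b[2])&(P[:,1]<b[3])&(P[:,2]>b[4])&(P[:,2]<b[5])]
    if len(q)>9:
        r=cv2.minAreaRect((q[:,:2]*1000).astype(np.float32)); print(nm,len(q),np.median(q[:,2]).round(4),np.round(r[0],1),np.round(r[1],1),round(r[2],1))
snap('scene','s7.png')
E
```

```text
t: 14.38
tool_pos: [0.605, -0.2767, 0.1809]
orientation: [3.141, 0.001, 1.772]
force: [-0.9, 0.1, -0.1]
grip_width: 0.0853
rows [  0.7  -2.  148.9] turn 0.002 now [ 0.605  -0.2767  0.1809] yaw 101.53 q6 -0.81 F [-0.9  0.1 -0.1] g 85.3 t 14.375
rail 11337 0.0454 [ 603.3 -276.2] [ 32.2 152.4] 11.1
brush 5926 0.0542 [ 489.5 -322.8] [ 39.6 107.2] 11.3
```

View pics/w7.png

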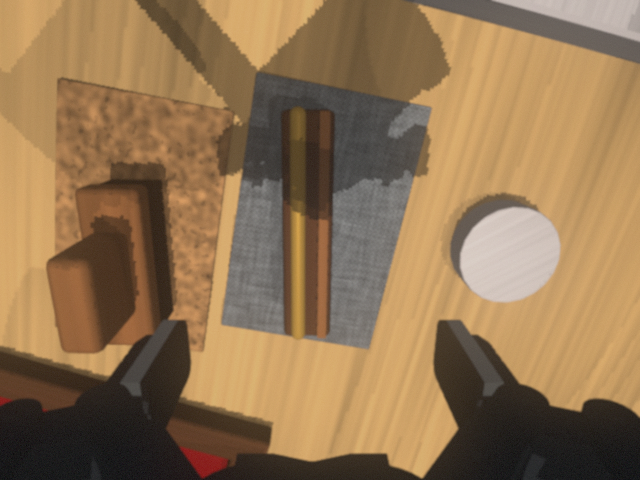

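View pics/s7.png

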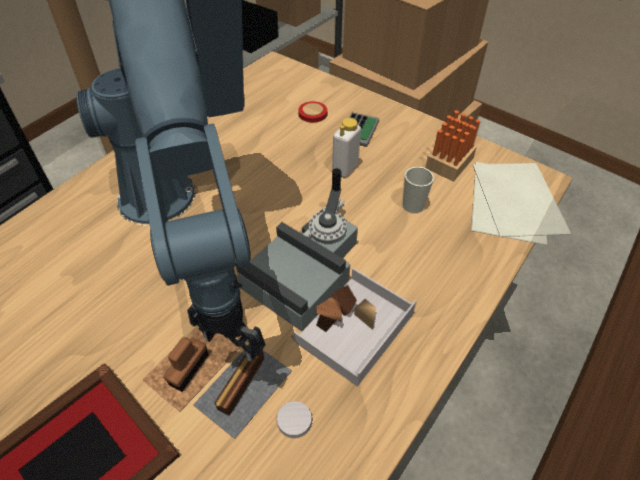

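The brush stands on its mat at (110,250) in the wrist view. The rail is centred between the fingers at (308,220), and the tin is clear. Next I'll grip the rail.

```bash
python3 -m crank '[[0.6,-1.7,40,0,70],[0.6,-1.7,80,0,70],[0.6,-1.7,120,0,70],[0.6,-1.7,140,0,70],[0.6,-1.7,148.5,0,70],[0.6,-1.7,148.5,0,70],[0.6,-1.7,148.5,0,0],[0.6,-1.7,148.5,0,0]]';python3 -m crank '[[0,0,0,0,0],[0,0,0,0,0],[0,0,0,0,0],[0,0,0,0,0]]'; python3 to.py 0.603 -0.2765 0.2 101.4
```

```text
t: 15.48
tool_pos: [0.6027, -0.2778, 0.0333]
orientation: [3.14, 0.002, 1.77]
force: [0.2, 0.1, -0.0]
grip_width: 0.0344
t: 15.98
tool_pos: [0.6028, -0.2779, 0.0334]
orientation: [3.14, 0.002, 1.77]
force: [-0.1, 0.3, 5.9]
grip_width: 0.0312
rows [   1.     0.7 -166.6] turn 0.0 now [ 0.6028 -0.2779  0.0334] yaw 101.41 q6 -0.81 F [-0.1  0.3  5.9] g 31.2 t 15.975
```

```bash
python3 -m crank '[[0,0,-25,0,0],[0,0,-70,0,0],[0,0,-120,0,0],[0,0,-170,0,0],[0,0,-187,-0.1,0],[0,0,-187,-0.2,0],[0,0,-187,-0.3,0],[0,0,-187,-0.3,0]]'; python3 to.py 0.523 -0.0085 0.22 179.4
```

```text
t: 16.98
tool_pos: [0.6014, -0.2769, 0.218]
orientation: [-3.141, -0.001, 2.069]
force: [0.3, 0.2, -3.8]
grip_width: 0.0311
rows [273.3  59.4  -1.7] turn -1.062 now [ 0.6014 -0.2769  0.218 ] yaw 118.55 q6 -1.11 F [ 0.3  0.2 -3.8] g 31.1 t 16.975
```

```bash
python3 -m crank '[[35,8,-2,-0.13,0],[75,16,-2,-0.27,0],[115,25,-2,-0.4,0],[155,34,-2,-0.55,0],[195,42,-2,-0.7,0],[235,51,-2,-0.85,0],[273,59,-2,-0.98,0],[273,59,-2,-1.06,0]]'; python3 -m crank '[[0,0,0,0,0],[0,0,0,0,0]]'; python3 to.py 0.523 -0.0085 0.1 179.4
python3 - <<'E'
from h import *
s=snap('wrist','w8.png')
snap('scene','s8.png')
E
```

```text
t: 17.98
tool_pos: [0.5218, -0.0067, 0.2204]
orientation: [3.141, -0.001, 3.134]
force: [0.2, -1.1, -2.9]
grip_width: 0.0307
t: 18.23
tool_pos: [0.5231, -0.0097, 0.2207]
orientation: [-3.142, -0.0, 3.127]
force: [-0.1, -0.5, -4.0]
grip_width: 0.0312
rows [1.000e-01 1.200e+00 1.207e+02] turn -0.004 now [ 0.5231 -0.0097  0.2207] yaw 179.15 q6 -1.8 F [-0.1 -0.5 -4. ] g 31.2 t 18.225
```

View pics/w8.png

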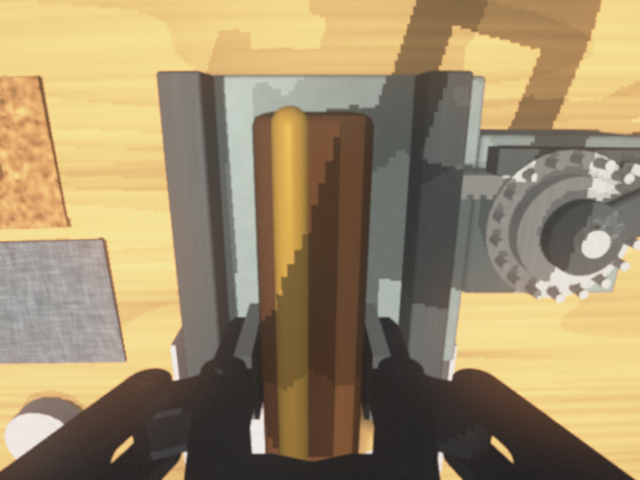

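View pics/s8.png

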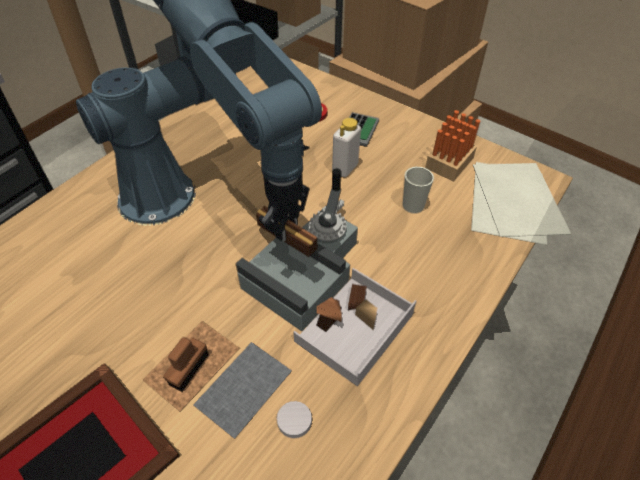

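The rail is above the channel centre, parallel to the fence, in the wrist view (rail at 310, channel 225–410). An off-cut shifted in the tray but is still inside. I'll lower the rail.

```bash
python3 -m crank '[[0,1,30,-0.004,0],[0,1,65,-0.004,0],[0,1,95,-0.004,0],[0,1,110,-0.004,0],[0,1,117,-0.004,0],[0,1,120,-0.004,0],[0,1,120,-0.004,0]]'; python3 to.py 0.523 -0.0085 0.1 179.4
```

```text
t: 19.2
tool_pos: [0.5237, -0.0086, 0.1016]
orientation: [-3.141, 0.001, 3.134]
force: [-0.7, 0.2, -2.0]
grip_width: 0.0311
rows [0.7 0.  1.6] turn 0.003 now [ 0.5237 -0.0086  0.1016] yaw 179.55 q6 -1.81 F [-0.7  0.2 -2. ] g 31.1 t 19.2
```

```bash
python3 -m crank '[[0,0,1,0,0],[0,0,1.5,0,0],[0,0,1.5,0,0]]'; python3 to.py 0.523 -0.0085 0.099 179.4
```

```text
t: 19.58
tool_pos: [0.5232, -0.0084, 0.0995]
orientation: [-3.141, 0.0, 3.134]
force: [0.4, 0.7, -2.5]
grip_width: 0.0312
rows [ 0.2 -0.1  0.5] turn 0.003 now [ 0.5232 -0.0084  0.0995] yaw 179.56 q6 -1.81 F [ 0.4  0.7 -2.5] g 31.2 t 19.575
```

```bash
python3 -m crank '[[0,0,1,0,0],[0,0,1,0,0]]'; python3 -m crank '[[0,0,0,0,55],[0,0,0,0,55],[0,0,0,0,55],[0,0,-5,0,55],[0,0,-30,0,55],[0,0,-70,0,55],[0,0,-130,0,55],[0,0,-150,0,55]]'; python3 to.py 0.475 0.244 0.147 90;python3 - <<'E'
from h import *
s=snap('scene','s9.png');d=snap('side','d9.png')
for n,S in(('scene',s),('side',d)):
    P=cloud(S).reshape(-1,3);ok=np.isfinite(P[:,0])
    for nm,b in dict(rail=(.43,.62,-.05,.04,.1,.118),post=(.4,.56,.2,.27,.17,.185)).items():
        q=P[ok&(P[:,0]>b[0])&(P[:,0]<b[1])&(P[:,1]>b[2])&(P[:,1]<b[3])&(P[:,2]>b[4])&(P[:,2]<b[5])]
        if len(q)>9:
            r=cv2.minAreaRect((q[:,:2]*1000).astype(np.float32)); print(n,nm,len(q),np.median(q[:,2]).round(4),np.round(r[0],1),np.round(r[1],1),round(r[2],1))
E
```

```text
t: 19.82
tool_pos: [0.5233, -0.0084, 0.0993]
orientation: [-3.141, 0.0, 3.134]
force: [-4.0, 0.9, 6.8]
grip_width: 0.0307
t: 20.82
tool_pos: [0.525, -0.0088, 0.253]
orientation: [-3.14, 0.007, 3.134]
force: [-0.3, -0.7, -1.2]
grip_width: 0.0551
rows [ 52.6 252.6 105.3] turn 1.563 now [ 0.525  -0.0088  0.253 ] yaw 179.56 q6 -1.81 F [-0.3 -0.7 -1.2] g 55.1 t 20.825
scene rail 819 0.112 [522.2  -7.5] [ 35.2 154.3] 89.5
scene post 65 0.1772 [475.4 245.1] [23.4 22.3] 81.2
side rail 664 0.1089 [522.9 -14. ] [ 34.5 152.1] 89.0
side post 46 0.1761 [474.1 241.1] [20.7 21.3] 51.5
```

View pics/s9.png

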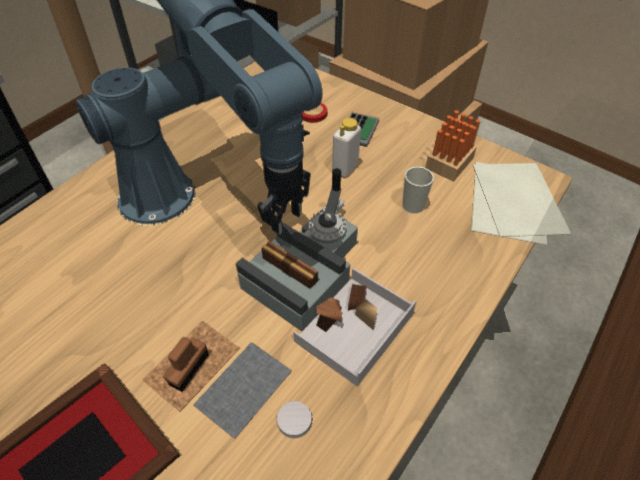

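The rail lies flat in the channel at (290,263), parallel, with the jaw untouched. Next I'll move above the lever post.

```bash
python3 -m crank '[[7,30,0,0.19,60],[14,65,0,0.38,60],[21,100,0,0.57,60],[28,135,0,0.76,60],[35,170,0,0.95,60],[42,205,0,1.14,60],[49,235,0,1.33,60],[52,252,0,1.51,60]]';python3 -m crank '[[0,0,0,0.05,60],[0,0,0,0.05,60]]';python3 to.py 0.475 0.244 0.150 90
python3 - <<'E'
from h import *
s=snap('wrist','w10.png')
P=cloud(s).reshape(-1,3);ok=np.isfinite(P[:,0]);b=(.4,.56,.2,.29,.17,.185)
q=P[ok&(P[:,0]>b[0])&(P[:,0]<b[1])&(P[:,1]>b[2])&(P[:,1]<b[3])&(P[:,2]>b[4])&(P[:,2]<b[5])]
if len(q)>9: r=cv2.minAreaRect((q[:,:2]*1000).astype(np.float32)); print(len(q),np.round(r[0],1),np.round(r[1],1))
E
```

```text
t: 21.92
tool_pos: [0.4717, 0.2452, 0.2464]
orientation: [-3.139, 0.0, 1.629]
force: [0.6, 0.1, -0.1]
grip_width: 0.06
t: 22.18
tool_pos: [0.4722, 0.244, 0.2466]
orientation: [-3.139, 0.001, 1.585]
force: [0.2, 0.1, -0.5]
grip_width: 0.0601
rows [-0.   3.1 96.6] turn 0.014 now [0.4722 0.244  0.2466] yaw 90.81 q6 0.24 F [ 0.2  0.1 -0.5] g 60.1 t 22.175
1850 [473.8 247.2] [23.2 23. ]
```

View pics/w10.png

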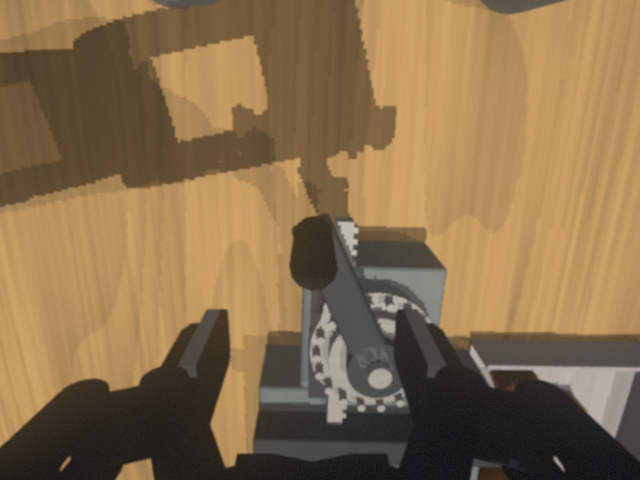

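The wrist view shows the post at (315,240), between the fingers. I'll descend around it.

```bash
python3 -m crank '[[2,2,30,0.014,60],[2,2,60,0.014,60],[2,2,85,0.014,60],[2,2,96,0.014,60],[2,2,96,0.014,48],[2,2,96,0.014,48]]';python3 - <<'E'
from to import *
import numpy as np
to(.474,.246,.15,90)
for th in (.42,.2,0,-.2,-.4,-.6,-.75): print(th,(0.5185-.11*np.sin(th)).round(4),(.1455+.11*np.cos(th)).round(4))
E
```

```text
t: 22.98
tool_pos: [0.4758, 0.2462, 0.1533]
orientation: [3.14, -0.0, 1.57]
force: [-0.3, 0.1, -0.1]
grip_width: 0.048
rows [-0.2 -1.8  3.3] turn -0.001 now [0.4758 0.2462 0.1533] yaw 89.94 q6 0.26 F [-0.3  0.1 -0.1] g 48.0 t 22.975
0.42 0.4736 0.2459
0.2 0.4966 0.2533
0 0.5185 0.2555
-0.2 0.5404 0.2533
-0.4 0.5613 0.2468
-0.6 0.5806 0.2363
-0.75 0.5935 0.226
```

```bash
python3 -m crank '[[2,12,2,0,48],[5,24,2,0,48],[9,45,2,0,48],[9,65,2,0,48],[5,85,2,0,48],[-2.5,105,2,0,48],[-11,120,2,0,48],[-14,124,2,0,48]]';python3 -m crank '[[-3,3,0,0,48],[-5,5,0,0,48]]'
python3 - <<'E'
from h import *
s=snap('scene','s11.png')
P=cloud(s).reshape(-1,3);ok=np.isfinite(P[:,0])
for nm,b in dict(jaw=(.43,.62,.02,.1,.1,.108),rail=(.43,.62,-.06,.04,.1065,.118)).items():
    q=P[ok&(P[:,0]>b[0])&(P[:,0]<b[1])&(P[:,1]>b[2])&(P[:,1]<b[3])&(P[:,2]>b[4])&(P[:,2]<b[5])]
    print(nm,len(q),np.percentile(q,[2,98],0).round(3))
i=cv2.imread('pics/s11.png')[120:380,200:440];cv2.imwrite('pics/z11.png',cv2.resize(i,None,fx=2.3,fy=2.3,interpolation=cv2.INTER_CUBIC))
E
python3 to.py .6055 .226 .15 90
```

```text
t: 23.98
tool_pos: [0.6004, 0.2311, 0.1503]
orientation: [3.141, 0.0, 1.569]
force: [-1.7, -0.7, 0.2]
grip_width: 0.0479
t: 24.22
tool_pos: [0.6037, 0.2269, 0.1503]
orientation: [-3.141, 0.0, 1.57]
force: [-0.7, 1.6, -0.0]
grip_width: 0.0478
jaw 456 [[0.434 0.051 0.101]
 [0.615 0.076 0.108]]
rail 719 [[ 0.451 -0.024  0.107]
 [ 0.596  0.007  0.117]]
rows [-0.7  1.5  0.3] turn -0.001 now [0.604  0.2267 0.1503] yaw 89.95 q6 0.18 F [-1.1 -0.9 -1. ] g 47.8 t 24.275
```

View pics/z11.png

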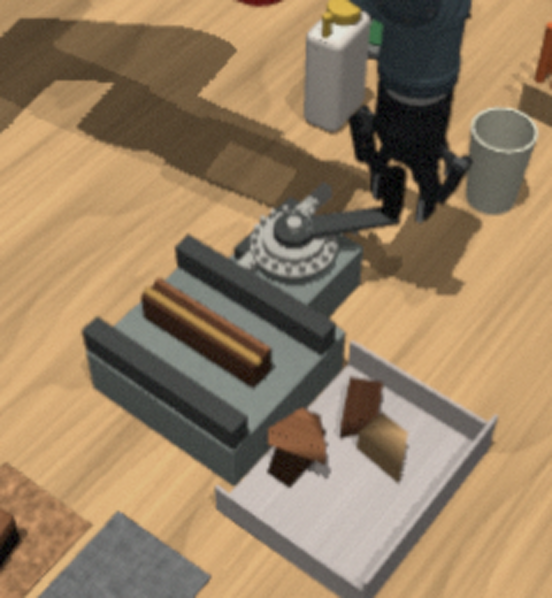

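The lever now points away from the robot, the jaw is unmoved (inner face at y≈0.051), and the rail is in place. I'll creep on to feel the stop.

```bash
python3 -m crank '[[-1,1.5,0,0,48],[-2,3,0,0,48],[-2,3,0,0,48]]';python3 -m crank '[[-1,1.5,0,0,48],[-2,3,0,0,48],[-2,3,0,0,48]]'
```

```text
t: 24.65
tool_pos: [0.607, 0.2248, 0.1503]
orientation: [-3.142, 0.0, 1.57]
force: [-1.2, -0.1, -0.5]
grip_width: 0.0482
t: 25.02
tool_pos: [0.6077, 0.2244, 0.1501]
orientation: [-3.136, -0.002, 1.57]
force: [-10.5, 4.5, 5.6]
grip_width: 0.048
```

The stop is felt at 11 N. Now for the first working stroke.

```bash
python3 -m crank '[[0,-14,0,0,48],[2.5,-27,0,0,48],[9,-36,0,0,48],[16,-45,0,0,48],[25,-65,0,0,48],[30.5,-85,0,0,48],[32,-105,0,0,48],[29.5,-125,0,0,48]]'; python3 -m crank '[[-2.5,-10,0,0,48],[-6,-20,0,0,48],[-13.5,-35,0,0,48],[-22.5,-47,0,0,48]]'
cat > chk.py <<'E'
from h import *
import sys
k=sys.argv[1]
s=snap('scene',f's{k}.png')
P=cloud(s).reshape(-1,3);ok=np.isfinite(P[:,0])
for nm,b in dict(jaw=(.43,.62,-.05,.1,.1,.108),rail=(.43,.62,-.08,.04,.1085,.119)).items():
    q=P[ok&(P[:,0]>b[0])&(P[:,0]<b[1])&(P[:,1]>b[2])&(P[:,1]<b[3])&(P[:,2]>b[4])&(P[:,2]<b[5])]
    if len(q)>9: print(nm,len(q),np.percentile(q,[2,98],0).round(3).tolist())
i=s['image'][120:380,200:440,::-1];cv2.imwrite(f'pics/z{k}.png',cv2.resize(i,None,fx=2.3,fy=2.3,interpolation=cv2.INTER_CUBIC))
E
python3 chk.py 12
```

```text
t: 26.02
tool_pos: [0.4863, 0.2538, 0.1517]
orientation: [3.136, -0.002, 1.57]
force: [6.1, 2.8, 1.8]
grip_width: 0.0477
t: 26.52
tool_pos: [0.439, 0.2305, 0.1512]
orientation: [3.138, -0.001, 1.57]
force: [5.0, 2.8, 1.1]
grip_width: 0.048
jaw 616 [[0.435, -0.024, 0.101], [0.615, 0.052, 0.108]]
rail 788 [[0.449, -0.074, 0.109], [0.599, 0.038, 0.117]]
```

View pics/z12.png

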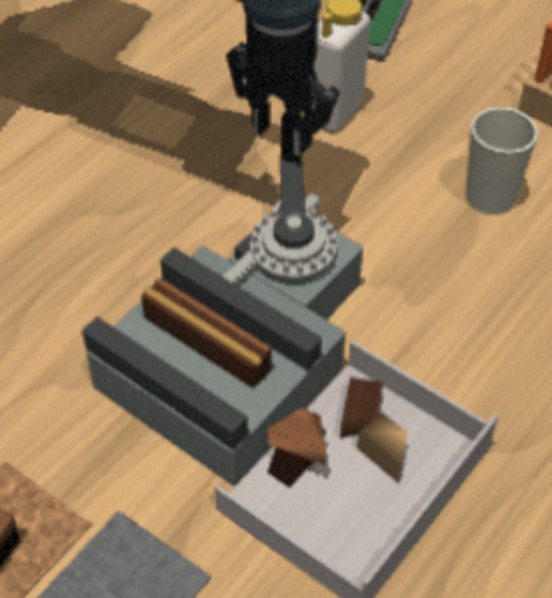

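The first stroke moved the jaw about 24 mm. I'll return the lever and take the second stroke.

```bash
python3 -m crank '[[0,24,0,0,48],[13,44,0,0,48],[21,64,0,0,48],[24.5,84,0,0,48],[24.5,104,0,0,48],[20.5,124,0,0,48],[12.5,144,0,0,48],[3,160,0,0,48]]'; python3 -m crank '[[-7,8,0,0,48],[-7.5,-15,0,0,48],[6,-33,0,0,48],[15,-53,0,0,48],[20.5,-73,0,0,48],[22,-93,0,0,48],[20,-113,0,0,48],[13.5,-133,0,0,48]]'; python3 -m crank '[[-8,-15,0,0,48],[-16.5,-27,0,0,48]]'; python3 chk.py 13; python3 to.py .437 .2305 .15 90
```

```text
t: 27.58
tool_pos: [0.5978, 0.2328, 0.1495]
orientation: [-3.139, 0.0, 1.57]
force: [-1.6, 1.0, 0.5]
grip_width: 0.0485
t: 28.58
tool_pos: [0.4661, 0.2477, 0.1517]
orientation: [3.136, -0.002, 1.57]
force: [5.5, 2.5, 1.9]
grip_width: 0.0476
t: 28.82
tool_pos: [0.439, 0.2308, 0.1516]
orientation: [3.137, -0.002, 1.57]
force: [5.6, 2.7, 0.2]
grip_width: 0.0482
jaw 495 [[0.436, -0.03, 0.101], [0.616, 0.027, 0.108]]
rail 894 [[0.447, -0.074, 0.109], [0.606, 0.023, 0.117]]
rows [ 0.6 -0.4  1.2] turn -0.0 now [0.4374 0.2299 0.1512] yaw 89.98 q6 0.24 F [ 1.6 -0.2  2.3] g 48.0 t 28.875
```

View pics/z13.png

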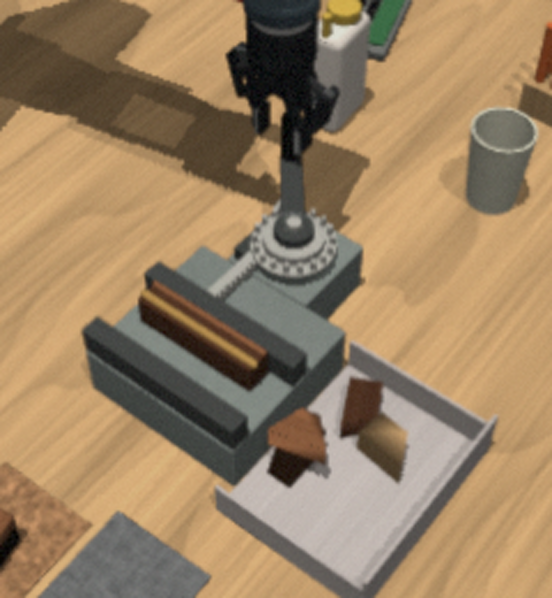

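The jaw is now against the rail, which is still parallel, with about 38 mm to go. Third stroke.

```bash
python3 -m crank '[[0,24,0,0,48],[13,44,0,0,48],[21,64,0,0,48],[24.5,84,0,0,48],[24.5,104,0,0,48],[20.5,124,0,0,48],[12.5,144,0,0,48],[3,160,0,0,48]]'; python3 -m crank '[[-7,8,0,0,48],[-7.5,-15,0,0,48],[6,-33,0,0,48],[15,-53,0,0,48],[20.5,-73,0,0,48],[22,-93,0,0,48],[20,-113,0,0,48],[13.5,-133,0,0,48]]'; python3 -m crank '[[-8,-15,0,0,48],[-16.5,-27,0,0,48]]'; python3 chk.py 14; python3 to.py .437 .2305 .15 90
```

```text
t: 29.88
tool_pos: [0.5979, 0.2331, 0.1498]
orientation: [-3.14, 0.0, 1.57]
force: [-2.1, 1.3, 0.2]
grip_width: 0.0479
t: 30.88
tool_pos: [0.4663, 0.2477, 0.1518]
orientation: [3.136, -0.002, 1.57]
force: [5.6, 2.9, 0.6]
grip_width: 0.048
t: 31.12
tool_pos: [0.439, 0.2309, 0.1516]
orientation: [3.136, -0.002, 1.57]
force: [5.9, 3.2, -0.4]
grip_width: 0.048
jaw 419 [[0.434, -0.037, 0.101], [0.616, 0.002, 0.108]]
rail 907 [[0.449, -0.073, 0.109], [0.602, -0.002, 0.117]]
rows [ 0.6 -0.4  1.2] turn -0.0 now [0.4374 0.2299 0.1512] yaw 89.98 q6 0.24 F [2.6 0.3 2.4] g 47.9 t 31.175
```

View pics/z14.png

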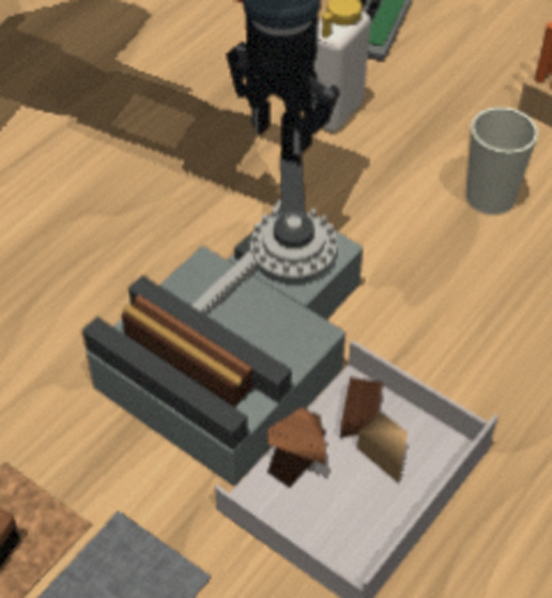

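About 13 mm remain. For the fourth stroke I'll slow down near the clamp.

```bash
python3 -m crank '[[0,24,0,0,48],[13,44,0,0,48],[21,64,0,0,48],[24.5,84,0,0,48],[24.5,104,0,0,48],[20.5,124,0,0,48],[12.5,144,0,0,48],[3,160,0,0,48]]'; python3 -m crank '[[-7,8,0,0,48],[-7.5,-15,0,0,48],[6,-33,0,0,48],[15,-53,0,0,48],[18,-63,0,0,48],[20.5,-73,0,0,48],[21.5,-80,0,0,48]]'; python3 -m crank '[[0.3,-3,0,0,48],[0.5,-6,0,0,48]]';python3 -m crank '[[0,-3,0,0,48],[0,-6,0,0,48]]'
```

```text
t: 32.17
tool_pos: [0.5979, 0.2331, 0.1499]
orientation: [-3.14, -0.0, 1.57]
force: [-2.1, 0.9, -0.8]
grip_width: 0.0476
t: 33.05
tool_pos: [0.5193, 0.2558, 0.1517]
orientation: [3.136, -0.002, 1.57]
force: [6.6, 4.2, -0.3]
grip_width: 0.0482
t: 33.3
tool_pos: [0.5135, 0.2561, 0.1516]
orientation: [3.137, -0.002, 1.57]
force: [5.5, 3.5, -0.7]
grip_width: 0.0481
t: 33.55
tool_pos: [0.5075, 0.256, 0.1516]
orientation: [3.137, -0.002, 1.57]
force: [5.0, 2.1, -0.1]
grip_width: 0.0482
```

```bash
python3 -m crank '[[0,-3,0,0,48],[-0.5,-6,0,0,48]]';python3 -m crank '[[-0.5,-3,0,0,48],[-1,-6,0,0,48]]';python3 chk.py 15
```

```text
t: 33.8
tool_pos: [0.5023, 0.2558, 0.1517]
orientation: [3.135, -0.003, 1.57]
force: [11.3, 5.3, -4.9]
grip_width: 0.0483
t: 34.05
tool_pos: [0.4991, 0.2552, 0.1522]
orientation: [3.128, -0.004, 1.57]
force: [24.4, 9.2, -14.6]
grip_width: 0.048
jaw 420 [[0.434, -0.04, 0.104], [0.618, -0.012, 0.108]]
rail 917 [[0.447, -0.074, 0.109], [0.601, -0.015, 0.117]]
```

The jaw clamped the rail at 24 N on the grip. I'll back off and park the lever at its clockwise stop.

```bash
python3 -m crank '[[0,8,0,0,48],[1,24,0,0,48],[1,48,0,0,48],[-3,68,0,0,48],[-11,88,0,0,48],[-20.5,104,0,0,48],[-27.5,112,0,0,48],[-29.5,114.5,0,0,48]]';python3 -m crank '[[-1,1.5,0,0,48],[-1,1.5,0,0,48]]'; python3 to.py .594 .226 .25 90
```

```text
t: 35.1
tool_pos: [0.6077, 0.2238, 0.15]
orientation: [-3.139, -0.001, 1.569]
force: [-7.6, 4.4, 3.3]
grip_width: 0.048
t: 35.35
tool_pos: [0.6077, 0.2238, 0.1499]
orientation: [-3.137, -0.001, 1.57]
force: [-7.0, 1.5, 2.3]
grip_width: 0.048
rows [   2.2  -14.1 -100. ] turn -0.0 now [0.6077 0.2238 0.1499] yaw 89.98 q6 0.17 F [-7.   1.5  2.3] g 48.0 t 35.35
```

```bash
python3 -m crank '[[2,-8,0,0,48],[2,-13,0,0,48],[2,-13,-10,0,48],[2,-13,-40,0,48],[2,-13,-90,0,48],[2,-30,-130,0,48],[2,-90,-150,0,48],[2,-130,-150,0,48]]'; python3 -m crank '[[40,-60,0,0,48],[80,-120,0,0,48],[80,-120,0,0,48]]'; python3 chk.py 16
python3 - <<'E'
from h import *
for n in('scene','side'):
    s=snap(n,n+'17.png');P=cloud(s).reshape(-1,3);ok=np.isfinite(P[:,0])
    for nm,b in dict(post=(.5,.65,.18,.29,.165,.185),rail=(.43,.62,-.08,-.02,.1085,.119),brush=(.43,.55,-.42,-.2,.045,.06),tin=(.7,.8,-.33,-.2,.017,.03),tray=(.634,.8,-.11,.09,.02,.2)).items():
        q=P[ok&(P[:,0]>b[0])&(P[:,0]<b[1])&(P[:,1]>b[2])&(P[:,1]<b[3])&(P[:,2]>b[4])&(P[:,2]<b[5])]
        if len(q)>9:
            r=cv2.minAreaRect((q[:,:2]*1000).astype(np.float32)); print(n,nm,len(q),'z',q[:,2].max().round(3),np.round(r[0],1),np.round(r[1],1),round(r[2],1))
    # mat colour extents: z~.004
E
python3 to.py .5 .2 .3 90
```

```text
t: 36.35
tool_pos: [0.4796, 0.2251, 0.3035]
orientation: [3.136, -0.001, 1.57]
force: [-0.3, -0.4, 0.5]
grip_width: 0.048
t: 36.72
tool_pos: [0.358, 0.3065, 0.3015]
orientation: [3.14, -0.001, 1.572]
force: [1.0, 0.1, 0.3]
grip_width: 0.048
jaw 407 [[0.434, -0.039, 0.102], [0.616, -0.011, 0.108]]
rail 915 [[0.446, -0.071, 0.109], [0.607, -0.015, 0.117]]
scene post 83 z 0.182 [598.1 224.3] [23.  21.8] 52.9
scene rail 885 z 0.119 [524.4 -49.9] [187.4  59.6] 0.1
scene brush 552 z 0.06 [ 490.  -324.3] [ 42.1 107.8] 10.1
scene tin 959 z 0.03 [ 747.3 -270.4] [69.9 70.8] 69.0
scene tray 1194 z 0.074 [675.1  17.7] [140.6 114.3] 37.6
side post 56 z 0.178 [596.7 219.5] [25.2 22. ] 33.8
side rail 388 z 0.117 [522.2 -58.8] [151.   37.1] 2.8
side brush 481 z 0.06 [ 486.3 -328. ] [ 40.7 108. ] 11.3
side tin 602 z 0.028 [ 746.2 -275.7] [70.9 69.8] 55.0
side tray 787 z 0.071 [701.5  16.1] [154.  116.2] 86.6
rows [-105.5  139.5    1.4] turn 0.001 now [0.3604 0.3054 0.3012] yaw 90.03 q6 0.45 F [ 0.3  0.2 -0.1] g 47.8 t 36.875
```

View pics/scene17.png

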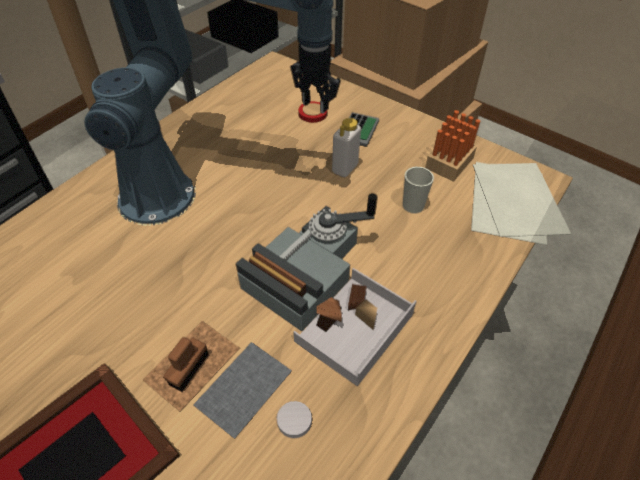

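View pics/z16.png

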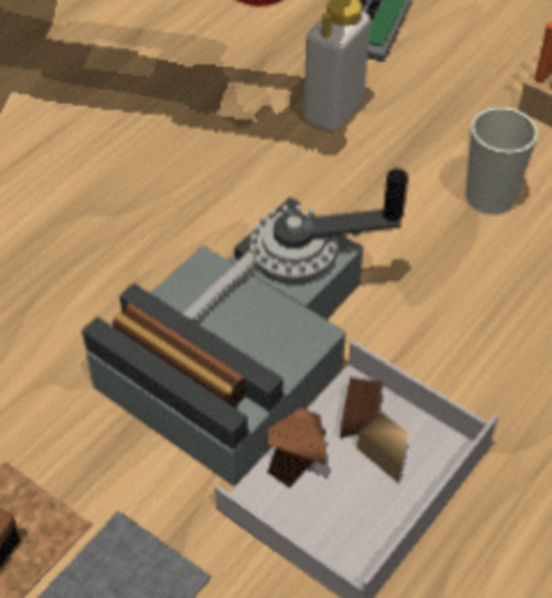

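View pics/side17.png

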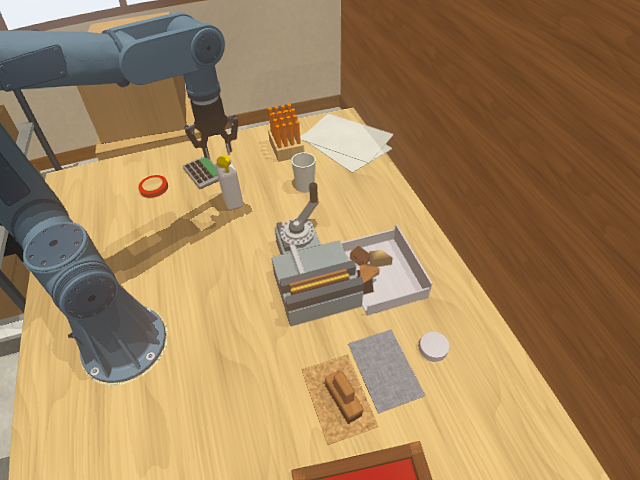

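The last pictures show the rail held between jaw and fence. The lever is at the clockwise stop, with its post at about (0.597, 0.223). The brush is on its mat, all four off-cuts are in the tray, and the arm is clear. I'll hand in.

```bash
python3 -c "
from station import arm
print(arm.hand_in()); print(arm.sense()['t'])"
```

```text
the job is handed in; nothing more can be done
None
the job is handed in; nothing more can be done
```

I finished all the steps in order and handed the job in at about 37 s. No verdict came back.

- **Sweep:** one pass with the brush pushed all four off-cuts over the far end into the tray, and the gripper stayed clear of them. Two were partly stacked, with the top at about 73 mm, which is inside the limits. One shifted later but stayed in the tray.
- **Brush:** it stands bristles down on the mat, within about 3 mm of where it started. I did not measure the mat's centre separately.
- **Rail:** I laid it at the middle of the bed and let go, about parallel to the fence.
- **Lever test:** swung clockwise, the lever reached its stop at about 11 N and the jaw did not move.
- **Clamping:** four working strokes moved the jaw until the rail sat against the fence. The last step reached about 24–26 N at the grip, more than the 12–15 N that counts as tight. I could not read the jaw-to-rail force, so I rely on that steep rise and the jaw's final position.
- **Final state:** the lever is parked at its clockwise stop, about −0.75 rad or slightly beyond, from its post position. The tin measured the same as at the start. The glue bottle and cup look unmoved in the pictures, and the arm was clear of everything.
- **Camera disagreement:** the scene and side cameras differed by about 4–6 mm in y. I used the scene and wrist views, which matched the tool position better.

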